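# Roll a round bar into the V-block and set it against the end stop

## Task

Roll the round aluminium bar along the bench with your fingertips, up the ramp of the low steel V-block, until it lies in the groove, then push it along the groove until its end is against the upright end stop. Push it gently, never pick it up or squeeze it, and leave everything else where it stands.

Things in the scene. Friction and masses are not known exactly. Their poses are not given: they have to be found in the camera images.
- round_bar: Loose plain aluminium round bar, 36 mm diameter, 90 mm long, about 0.25 kg, smooth (friction about 0.35), lying on the bench before the sink and tap. Origin at its middle (18 mm above the bench at the start); its x axis runs along the bar, the other two axes turn with it as it rolls. It rolls easily and squarely to its own axis, and stops by itself within about 1 cm when pushed slowly. It may lie a little askew.
- v_block: Steel V-block fixed to the bench to the left (world +y) of the bar. Origin on the bench plane under the middle line of the groove; x along the groove, away from the stop; y across, away from the bar. Across: 120 degree V, bottom 3 mm up, crests 10 mm high 12 to 15 mm either side, ramps falling to the bench 60 mm either side. Groove from x = -69 to +46 mm; see the stop.
- stop_face (a point): Middle of the face of the V-block's end stop that the bar must meet, 24 mm above the bench and 69 mm from the block's origin along its -x (the end nearer the robot). The stop is an upright steel plate 62 mm wide, 36 mm high, 8 mm thick. The seated bar's middle is 24 mm above the bench, over the groove's middle line, and 45 mm from this point along the block's +x.
- lab_tap: Fixed tap, not part of the job: a tall swan-neck standing on the bench some 15 cm beyond the work, right of the sink. Its 32 mm post stands 96 mm to the left (world +y) of this origin; the neck rises to 0.38 m above the bench and arches over to the right, to about 130 mm right of this origin. Keep the arm on the robot's side of it.
- jar: Bystander, not part of the job: specimen jar, lidded jar 49 mm wide, 68 mm high; origin at the centre of its underside.
- dropper: Bystander, not part of the job: dropper bottle, amber bottle with a dark dropper cap, 33 mm wide, 104 mm high; origin at the centre of its underside.
- beaker: Bystander, not part of the job: glass beaker, clear beaker 56 mm wide, 72 mm high; origin at the centre of its underside.
- dish: Bystander, not part of the job: petri dish, flat dish 88 mm wide, 14 mm high; origin at the centre of its underside.
- carton: Bystander, not part of the job: small white carton, 41 x 53 x 22 mm carton; origin at the centre of its underside.
- bulb_box: Bystander, not part of the job: small yellow carton, 45 x 45 x 52 mm carton; origin at the centre of its underside.
Mind the look-alikes: they are no part of the job. What is shaped like the round_bar but blue is not meant.

How it is judged:
By the outcome, as a careful person would: the job done as asked, in the order asked, and still so for the second after the job is handed in, with the robot touching nothing.
It also fails if it takes over 64 s, if anything falls off the work surface, if the arm or the gripper's body presses on something with over 40 N, if the wrist force passes 120 N, or if a joint passes its speed limit or range.

## Robot

A 6-joint arm with a two-finger parallel gripper is mounted at the origin on a cart in front of the work surface, level with it; the furniture and walls round the work are solid. World frame = base frame: x ahead of the robot, y to its left, z up, the work surface at z = 0. Lengths are in mm, angles in rad, forces in N, time in s.
With the tool pointing down it reaches from about 275 to 1000 mm from the base axis. Payload 8.4 kg.
Tool frame: the origin (TCP) lies midway between the tips of the shut fingers; the grasp point (between the pads) lies 19 mm behind it; z points along the fingers, x is the direction in which the jaws open and shut, and the axes are right-handed (so a half turn about z gives the same grasp; the last joint's range is limited). The gripper opens to 85 mm and grips with 20 to 120 N. Pads are 22 mm wide; open, the fingers measure 114 mm over their backs; the gripper's body (76 mm by 85 mm) begins 54 mm behind the grasp point. The pads swing forward as they close: fully open they stand 13 mm farther back than shut.
Start: joints at [-1.275, 0.353, 1.633, -0, 1.155, -0.002], TCP at [183.385, -597.493, 231.281] pointing down, gripper open.
Joint ranges: [-2.63, 2.63], [-0.92, 2.1], [0.06, 2.66], [-1.3, 4.44], [0, 2.69], [-3.02, 3.02]. Speed limits (rad/s): [2.22, 2.22, 2.79, 3.14, 3.14, 3.14].

## Interface

Orientations are given as [roll, pitch, yaw] about the fixed x, y, z axes, in that order (R = Rz(yaw) Ry(pitch) Rx(roll)).
In Python, from rig import sense, grab_frame, camera_model, job gives the robot as it stands.
- The arm moves only by the tool arm_command, never from a script. Its argument "plan" is a list of rows, each an object with "translation": the shift along the tool's x, y, z in cm, a list of three; "twist": the turn about the tool's z in rad; "gripper": the opening, from 0 (shut) to 1 (fully open). A call has exactly 5 rows; each row is the pose to reach, as a shift and turn from the pose measured when the call began, along the tool's axes at that moment; what a row does not reach only later rows make up. A row lasts 1/12 s, in which the tool goes at most 41.7 mm and 7.16 degrees, less where a joint would pass 70% of its speed; a pose out of reach is approached as far as the arm can. A call with a gripper value outside its range is refused whole. The fingers move at their own pace and stop on an object; "squeeze" is the grip in N (left out, the last holds). Time passes only in rows, so rows that repeat a pose let the fingers close, or fill a call up. It gives the time, the measured TCP pose, the force and the opening at its end, in the units of the state.
- sense(): the state, without advancing time (a new reading comes with each control period).
- grab_frame(name): name is "side" or "top"; returns the picture (480x640x3 uint8, blue, green, red); there is no depth.
- camera_model(name): a dict with "fx", "fy", "cx", "cy" (pixels), "dist_coeffs" ([k1, k2, p1, p2, k3] as OpenCV has them; the pictures are not rectified), "pose" (4x4, takes a point from camera to world coordinates). Camera axes: x right, y down, z forward; pixel columns grow to the right and rows downward; lengths in mm; the calibration is good to about 2 mm. A picture is of the moment at which its call begins. camera_model takes no time and is no camera call.
- job.sign_off(): hands the job in, once; it reports no verdict.
The state is a dict: "clock": time; "qpos": joint angles; "qvel": joint speeds; "joint_efforts": joint torques, N m; "eef_pos": TCP position; "tcp_rot": TCP orientation; "contact_force": force on the tool from outside, world axes, zero at the start; "wrist_torque": the same for the moment, N m; "opening": opening from 0.0 (shut) to 1.0 (fully open).
Only numpy, scipy, OpenCV 4.12 (cv2) and the standard library are available. Lean on these libraries where they do the work, as an engineer would, in place of code of your own. Each camera call takes 0.05 s, during which the arm holds its last target.

## Working session

There is one attempt and no reset: what is moved stays moved. The work goes in short steps, Python scripts to look and compute and a tool call to move; the robot and the scene stay as the last step left them, time stands still between calls to the robot, and variables do not carry over. Pictures are saved under pics/ and viewed, and the job is handed in when it is done.

Besides the shell and the picture viewer there is one more tool, called as name(argument=value, ...) on one line, values as JSON. arm_command: Moves the arm, as the interface text tells. Its arguments: {"type":"object","properties":{"plan":{"type":"array","items":{"type":"object","properties":{"translation":{"type":"array","items":{"type":"number"}},"twist":{"type":"number"},"gripper":{"type":"number"}}}},"squeeze":{"type":"number"}},"required":["plan"]}

```bash
mkdir -p pics; ls; python3 - <<'E'
from rig import sense, grab_frame, camera_model, job
import cv2
s=sense(); print(s)
for n in ("side","top"):
    cv2.imwrite(f"pics/{n}0.png",grab_frame(n)); print(n,camera_model(n))
E
```

```text
pics
{'clock': 0.0, 'qpos': array([-1.27540352e+00,  3.53643044e-01,  1.63415187e+00,  8.20228061e-06,
        1.15519469e+00, -2.42237807e-03]), 'qvel': array([ 0.00111794, -0.00016155,  0.00077453,  0.0024804 ,  0.00171494,
        0.00284435]), 'joint_efforts': array([ 4.55151181e-03, -6.05246258e+01, -3.42065442e+01,  1.99452993e-04,
        9.06484143e-03,  3.54346321e-05]), 'eef_pos': array([ 183.24317736, -597.02713772,  230.55727972]), 'tcp_rot': array([-3.14158177e+00,  1.39692650e-03, -1.27298445e+00]), 'contact_force': array([-0.54756223, -0.05964477,  0.52708864]), 'wrist_torque': array([-0.00328929,  0.02192033,  0.05364769]), 'opening': 1.0031244896212903}
side {'fx': 508.02520889511464, 'fy': 508.02520889511464, 'cx': 320.87553191188897, 'cy': 243.6721914669912, 'dist_coeffs': array([-0.04154519,  0.        ,  0.        ,  0.        ,  0.        ]), 'pose': array([[ 8.62648575e-01, -2.59263648e-01,  4.34303807e-01,
        -2.67803446e+02],
       [-5.05695773e-01, -4.59821143e-01,  7.29956370e-01,
        -1.22761804e+03],
       [ 1.04509219e-02, -8.49321422e-01, -5.27772584e-01,
         9.45521526e+02],
       [ 0.00000000e+00,  0.00000000e+00,  0.00000000e+00,
         1.00000000e+00]])}
top {'fx': 583.5807284110059, 'fy': 583.5807284110059, 'cx': 318.9176727897767, 'cy': 242.77549813191342, 'dist_coeffs': array([0.03376113, 0.        , 0.        , 0.        , 0.        ]), 'pose': array([[ 1.24519634e-02, -9.86417653e-01,  1.63783892e-01,
         1.81987465e+02],
       [-9.99232063e-01, -1.83610666e-02, -3.46143878e-02,
         9.96044629e+01],
       [ 3.71514901e-02, -1.63227099e-01, -9.85888777e-01,
         1.76277644e+03],
       [ 0.00000000e+00,  0.00000000e+00,  0.00000000e+00,
         1.00000000e+00]])}
```

View pics/side0.png

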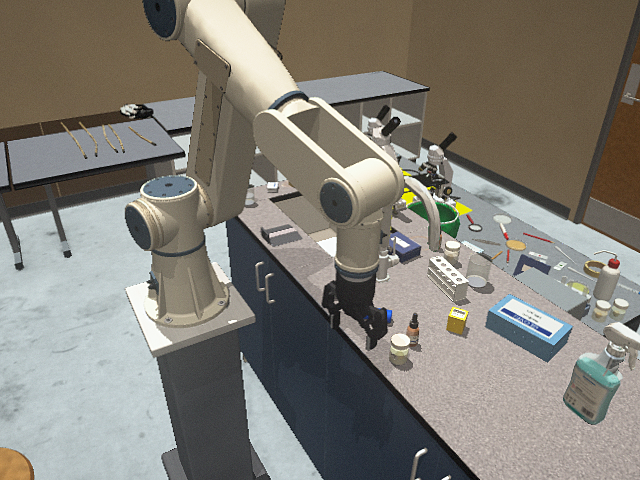

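View pics/top0.png

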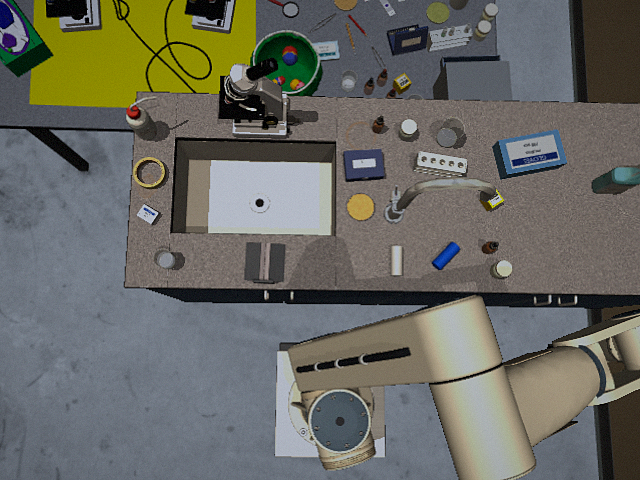

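```bash
cat > h.py <<'E'
import numpy as np, cv2
from rig import sense, grab_frame, camera_model, job
def w2p(n,P):
    c=camera_model(n);T=np.linalg.inv(c['pose']);K=np.array([[c['fx'],0,c['cx']],[0,c['fy'],c['cy']],[0,0,1]])
    p,_=cv2.projectPoints(np.atleast_2d(np.array(P,float)),cv2.Rodrigues(T[:3,:3])[0],T[:3,3],K,c['dist_coeffs']);return p[:,0]
def p2w(n,uv,z):
    c=camera_model(n);K=np.array([[c['fx'],0,c['cx']],[0,c['fy'],c['cy']],[0,0,1]])
    u=cv2.undistortPoints(np.array(uv,float).reshape(-1,1,2),K,c['dist_coeffs'])[:,0]
    d=np.c_[u,np.ones(len(u))]@c['pose'][:3,:3].T;o=c['pose'][:3,3]
    return o+d*((np.broadcast_to(z,len(u))-o[2])/d[:,2])[:,None]
def crop(src,x0,y0,w,h,f,out):
    im=cv2.imread(src) if isinstance(src,str) else src
    cv2.imwrite(out,cv2.resize(im[y0:y0+h,x0:x0+w],None,fx=f,fy=f,interpolation=cv2.INTER_CUBIC))
E
python3 -c "
from h import *
crop('pics/top0.png',235,225,100,75,8,'pics/tv0.png')
crop('pics/top0.png',375,225,100,75,8,'pics/tb0.png')
crop('pics/side0.png',230,190,100,75,8,'pics/sv0.png')
"
```

```text
(no output)
```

View pics/tv0.png

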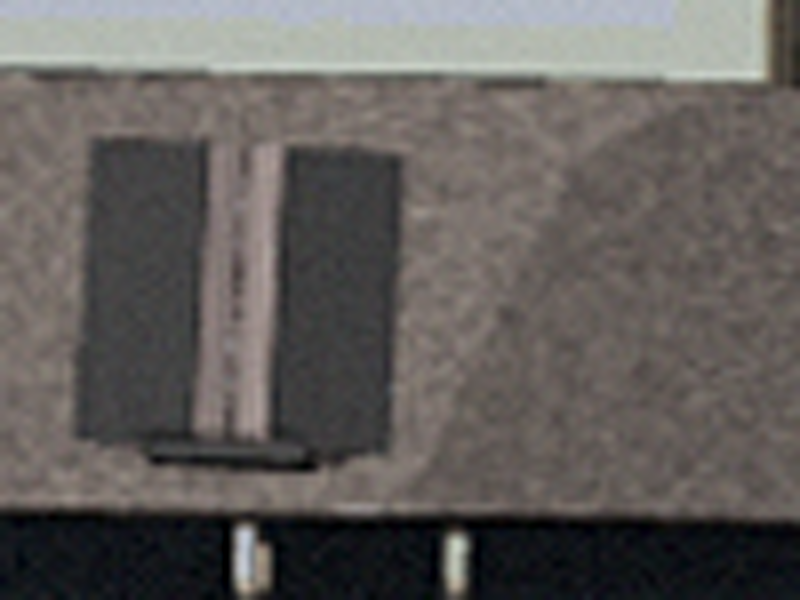

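View pics/tb0.png

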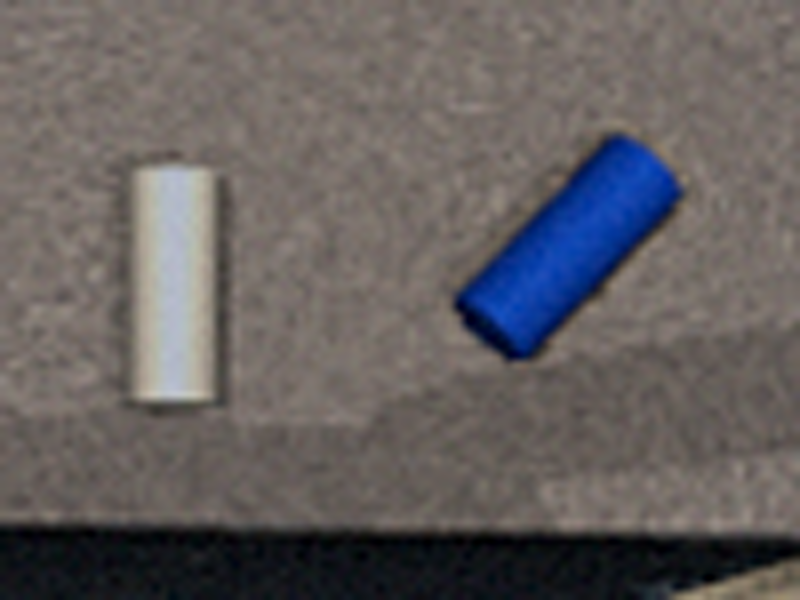

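View pics/sv0.png

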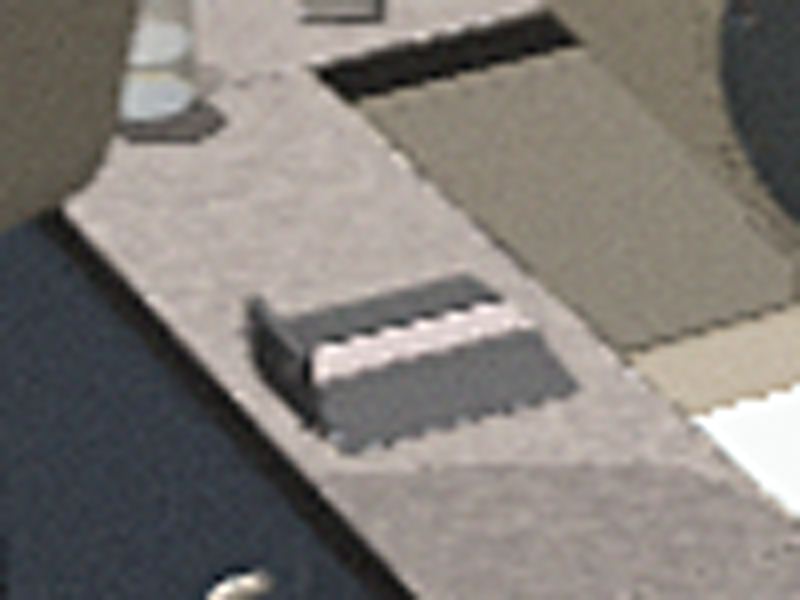

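```bash
python3 -c "
from h import *
np.set_printoptions(precision=1,suppress=True)
f=lambda x0,y0,L:[(x0+(a+.5)/8-.5,y0+(b+.5)/8-.5) for a,b in L]
V=p2w('top',f(235,225,[(92,138),(403,150),(388,452),(77,438)]),0);print(V,V.mean(0))
G=p2w('top',f(235,225,[(245,145),(232,440)]),3);print(G)
B=p2w('top',f(375,225,[(133,166),(217,166),(217,404),(133,404)]),18);print('bar z18',B,B.mean(0))
B=p2w('top',f(375,225,[(174,166),(174,404)]),36);print('bar36',B)
print('bench edge',p2w('top',f(235,225,[(300,515)])+f(375,225,[(300,530)]),0))
print('blue',p2w('top',f(375,225,[(570,245),(456,305),(515,360)]),18))
print('jar etc',p2w('top',[(502,270),(490,247),(396,215)],0))
"
```

```text
[[473.7 260.    0. ]
 [471.2 141.6   0. ]
 [355.5 144.7   0. ]
 [359.  261.8   0. ]] [414.8 202.    0. ]
[[471.6 201.6   3. ]
 [358.8 203.4   3. ]]
bar z18 [[ 468.1 -181.8   18. ]
 [ 468.7 -213.9   18. ]
 [ 377.7 -212.9   18. ]
 [ 377.2 -181.1   18. ]] [ 422.9 -197.4   18. ]
bar36 [[ 465.4 -194.4   36. ]
 [ 375.4 -193.5   36. ]]
bench edge [[ 331.2  177.3    0. ]
 [ 332.2 -247.2    0. ]]
blue [[ 440.8 -348.3   18. ]
 [ 417.  -304.3   18. ]
 [ 396.4 -326.4   18. ]]
jar etc [[ 400.7 -525.     0. ]
 [ 471.5 -490.6    0. ]
 [ 566.6 -200.4    0. ]]
```

```bash
cat >> h.py <<'E'
from scipy.spatial.transform import Rotation as Ro
def go(tgt,yaw=None):
    s=sense();R=Ro.from_euler('xyz',s['tcp_rot'])
    d=R.inv().apply(np.array(tgt)-s['eef_pos'])/10
    print('t',round(s['clock'],2),'pos',s['eef_pos'].round(1),'rot',s['tcp_rot'].round(3),'F',s['contact_force'].round(1),'op',round(s['opening'],2))
    print('shift cm',d.round(2),'twist','' if yaw is None else round(-(yaw-s['tcp_rot'][2]),3))
E
python3 -c "
from h import *
go([422,-250,150],-0.01)"
```

```text
t 0.1 pos [ 183.3 -597.1  230.6] rot [ 3.142e+00  1.000e-03 -1.273e+00] F [ 0.2  0.2 -0.3] op 1.0
shift cm [-26.17 -33.01   8.1 ] twist -1.263
```

arm_command(plan=[{"translation": [-2.6,-3.3,0],"twist": -0.12,"gripper": 0.6},{"translation": [-5.2,-6.6,0],"twist": -0.24,"gripper": 0.6},{"translation": [-7.8,-9.9,0],"twist": -0.36,"gripper": 0.6},{"translation": [-10.4,-13.2,0],"twist": -0.48,"gripper": 0.6},{"translation": [-13.0,-16.5,0],"twist": -0.6,"gripper": 0.6}], squeeze=20)

```text
clock: 0.52
eef_pos: [302.1, -424.2, 230.5]
tcp_rot: [-3.141, 0.002, -0.668]
contact_force: [1.3, -0.5, -0.7]
opening: 0.599
```

```bash
python3 -c "
from h import *
go([422,-250,150],-0.01)"
```

```text
t 0.52 pos [ 302.1 -424.2  230.5] rot [-3.141e+00  2.000e-03 -6.680e-01] F [ 1.3 -0.5 -0.7] op 0.6
shift cm [ -1.36 -21.09   8.07] twist -0.658
```

arm_command(plan=[{"translation": [-0.3,-4,1.5],"twist": -0.12,"gripper": 0.6},{"translation": [-0.6,-8,3],"twist": -0.24,"gripper": 0.6},{"translation": [-0.9,-12,4.5],"twist": -0.36,"gripper": 0.6},{"translation": [-1.2,-16,6],"twist": -0.48,"gripper": 0.6},{"translation": [-1.36,-19.6,7.5],"twist": -0.6,"gripper": 0.6}])

```text
clock: 0.93
eef_pos: [411.3, -262.8, 156.7]
tcp_rot: [-3.14, 0.0, -0.062]
contact_force: [1.9, -0.5, -0.7]
opening: 0.601
```

```bash
python3 -c "
from h import *
go([422,-250,60],-0.01)"
```

```text
t 0.93 pos [ 411.3 -262.8  156.7] rot [-3.14   0.    -0.062] F [ 1.9 -0.5 -0.7] op 0.6
shift cm [ 0.99 -1.33  9.67] twist -0.052
```

arm_command(plan=[{"translation": [0.4,-0.5,3],"twist": -0.05,"gripper": 0.6},{"translation": [0.9,-1,6],"twist": -0.05,"gripper": 0.6},{"translation": [0.99,-1.2,8.5],"twist": -0.05,"gripper": 0.6},{"translation": [0.99,-1.2,9.7],"twist": -0.05,"gripper": 0.6},{"translation": [0.99,-1.2,9.7],"twist": -0.05,"gripper": 0.6}])

```text
clock: 1.35
eef_pos: [420.1, -249.7, 56.9]
tcp_rot: [-3.137, 0.005, -0.011]
contact_force: [-0.8, 0.2, 0.8]
opening: 0.599
```

```bash
python3 -c "
from h import *
go([422,-250,16],-0.01)
a=grab_frame('side');b=grab_frame('top')
crop(a,280,210,100,75,8,'pics/s1.png');crop(b,360,220,100,75,8,'pics/t1.png')"
```

```text
t 1.35 pos [ 420.1 -249.7   56.9] rot [-3.137  0.005 -0.011] F [-0.8  0.2  0.8] op 0.6
shift cm [0.21 0.04 4.09] twist -0.001
```

View pics/s1.png

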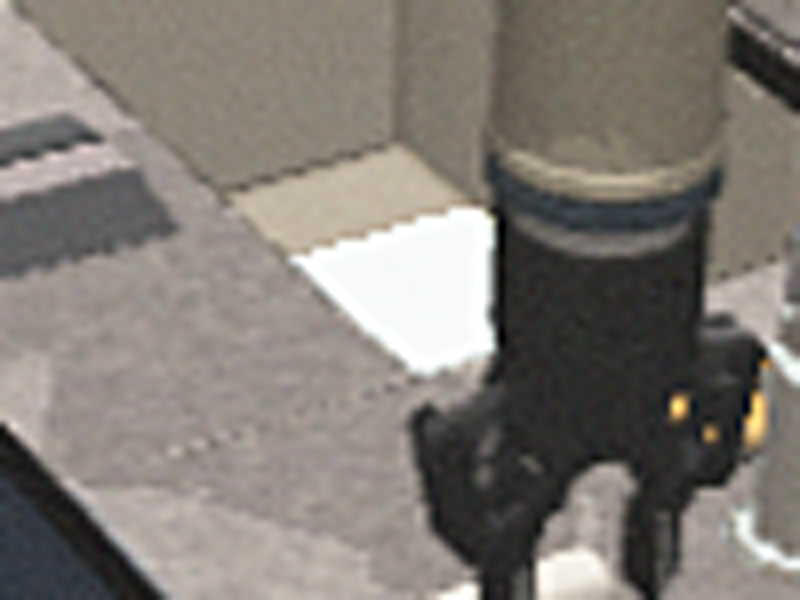

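View pics/t1.png

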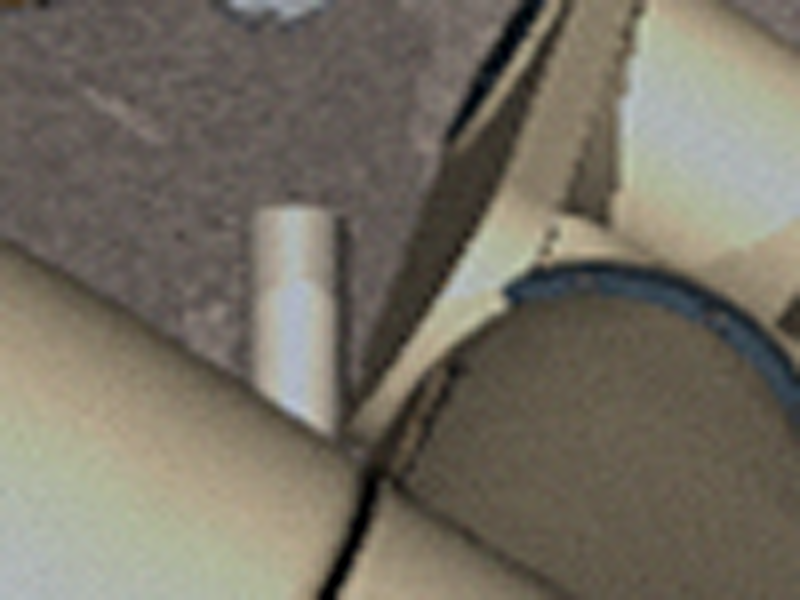

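arm_command(plan=[{"translation": [0.1,0,1.2],"twist": 0,"gripper": 0.6},{"translation": [0.2,0,2.4],"twist": 0,"gripper": 0.6},{"translation": [0.2,0,3.6],"twist": 0,"gripper": 0.6},{"translation": [0.2,0,4.3],"twist": 0,"gripper": 0.6},{"translation": [0.2,0,4.3],"twist": 0,"gripper": 0.6}])

```text
clock: 1.87
eef_pos: [423.2, -251.0, 15.7]
tcp_rot: [-3.139, 0.002, -0.012]
contact_force: [0.0, -0.1, -0.4]
opening: 0.598
```

```bash
python3 -c "
from h import *
go([422,-230,12],-0.015)
a=grab_frame('side')
crop(a,300,245,100,75,8,'pics/s2.png')
P=[[420-x,-250+y,z] for x in(-33,33) for y in (-11,11) for z in (14,19)]
print(w2p('side',P).round(1))"
```

```text
t 1.87 pos [ 423.2 -251.    15.7] rot [-3.139e+00  2.000e-03 -1.200e-02] F [ 0.  -0.1 -0.4] op 0.6
shift cm [-0.14 -2.1   0.38] twist 0.003
[[362.3 297.4]
 [362.4 296.1]
 [358.2 293.5]
 [358.3 292.1]
 [343.6 304.3]
 [343.7 302.9]
 [339.6 300.2]
 [339.6 298.9]]
```

View pics/s2.png

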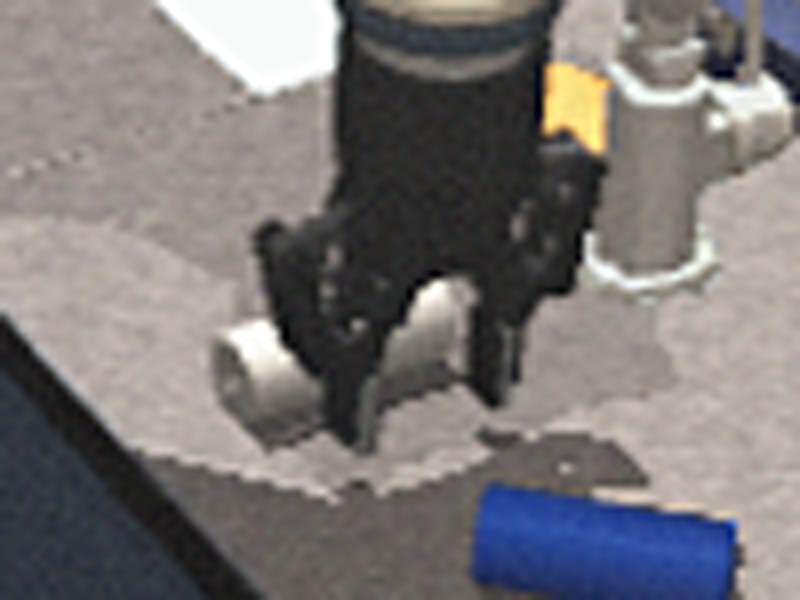

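arm_command(plan=[{"translation": [-0.2,0,0.5],"twist": 0.005,"gripper": 0.6},{"translation": [-0.2,-0.3,0.9],"twist": 0.005,"gripper": 0.6},{"translation": [-0.2,-0.9,0.9],"twist": 0.005,"gripper": 0.6},{"translation": [-0.2,-1.5,0.9],"twist": 0.005,"gripper": 0.6},{"translation": [-0.2,-2.0,0.9],"twist": 0.005,"gripper": 0.6}])

```text
clock: 2.33
eef_pos: [421.6, -230.3, 7.5]
tcp_rot: [-3.139, 0.002, -0.017]
contact_force: [0.7, 0.3, 0.6]
opening: 0.605
```

arm_command(plan=[{"translation": [0,-0.4,0],"twist": 0,"gripper": 0.6},{"translation": [0,-0.8,0],"twist": 0,"gripper": 0.6},{"translation": [0,-1.2,0],"twist": 0,"gripper": 0.6},{"translation": [0,-1.6,0],"twist": 0,"gripper": 0.6},{"translation": [0,-2.0,0],"twist": 0,"gripper": 0.6}])

```text
clock: 2.75
eef_pos: [422.1, -209.9, 7.7]
tcp_rot: [-3.139, 0.002, -0.017]
contact_force: [-0.7, -0.6, -0.9]
opening: 0.597
```

```bash
python3 -c "
from h import *
go([420,-180,7],-0.015)
a=grab_frame('side');b=grab_frame('top')
crop(a,280,225,100,75,8,'pics/s3.png');crop(b,350,220,100,75,8,'pics/t3.png')"
```

```text
t 2.75 pos [ 422.1 -209.9    7.7] rot [-3.139e+00  2.000e-03 -1.700e-02] F [-0.7 -0.6 -0.9] op 0.6
shift cm [-0.26 -2.99  0.08] twist -0.002
```

View pics/s3.png

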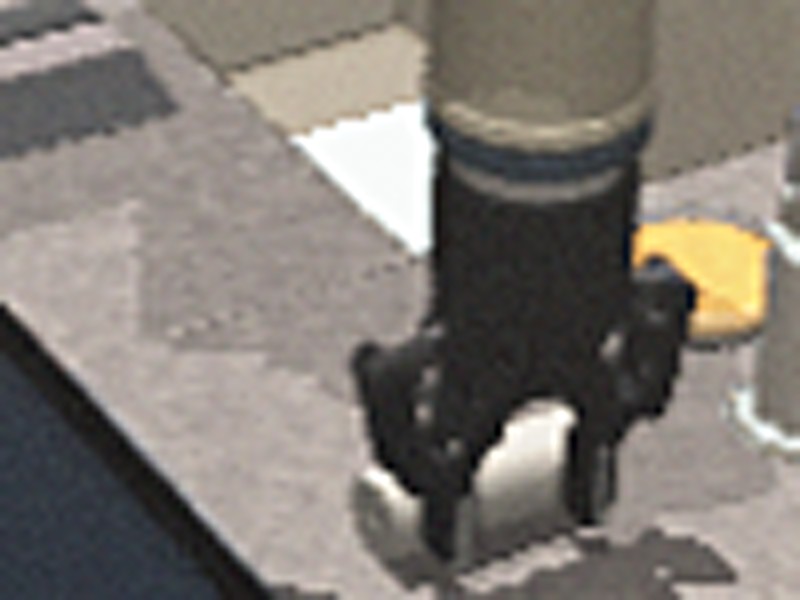

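View pics/t3.png

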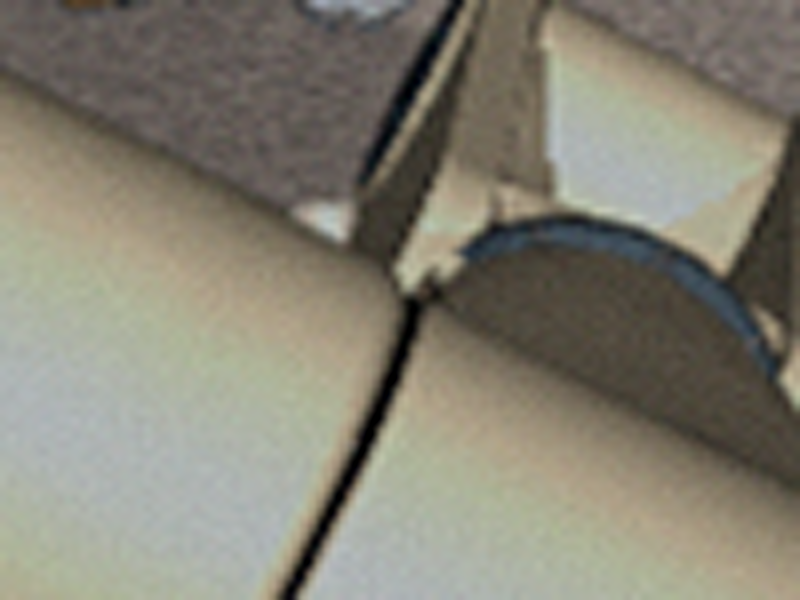

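arm_command(plan=[{"translation": [0,-0.6,0],"twist": 0,"gripper": 0.6},{"translation": [0,-1.2,0],"twist": 0,"gripper": 0.6},{"translation": [0,-1.8,0],"twist": 0,"gripper": 0.6},{"translation": [0,-2.4,0],"twist": 0,"gripper": 0.6},{"translation": [0,-3.0,0],"twist": 0,"gripper": 0.6}])

```text
clock: 3.27
eef_pos: [422.3, -179.0, 7.6]
tcp_rot: [-3.139, 0.002, -0.017]
contact_force: [0.2, -0.5, -0.2]
opening: 0.598
```

arm_command(plan=[{"translation": [0,-0.6,0],"twist": 0,"gripper": 0.6},{"translation": [0,-1.2,0],"twist": 0,"gripper": 0.6},{"translation": [0,-1.8,0],"twist": 0,"gripper": 0.6},{"translation": [0,-2.4,0],"twist": 0,"gripper": 0.6},{"translation": [0,-3.0,0],"twist": 0,"gripper": 0.6}])

```text
clock: 3.68
eef_pos: [422.8, -148.4, 7.7]
tcp_rot: [-3.139, 0.002, -0.017]
contact_force: [-0.3, -0.4, -1.2]
opening: 0.6
```

arm_command(plan=[{"translation": [0,-0.6,0],"twist": 0,"gripper": 0.6},{"translation": [0,-1.2,0],"twist": 0,"gripper": 0.6},{"translation": [0,-1.8,0],"twist": 0,"gripper": 0.6},{"translation": [0,-2.4,0],"twist": 0,"gripper": 0.6},{"translation": [0,-3.0,0],"twist": 0,"gripper": 0.6}])

```text
clock: 4.1
eef_pos: [423.3, -117.8, 7.8]
tcp_rot: [-3.139, 0.002, -0.017]
contact_force: [0.1, -1.1, 0.7]
opening: 0.604
```

arm_command(plan=[{"translation": [0,-0.6,0],"twist": 0,"gripper": 0.6},{"translation": [0,-1.2,0],"twist": 0,"gripper": 0.6},{"translation": [0,-1.8,0],"twist": 0,"gripper": 0.6},{"translation": [0,-2.4,0],"twist": 0,"gripper": 0.6},{"translation": [0,-3.0,0],"twist": 0,"gripper": 0.6}])

```text
clock: 4.52
eef_pos: [423.8, -87.2, 7.9]
tcp_rot: [-3.139, 0.002, -0.017]
contact_force: [-0.5, 0.0, 0.7]
opening: 0.602
```

```bash
python3 -c "
from h import *
go([420,0,7],-0.015)
a=grab_frame('side');b=grab_frame('top')
crop(a,240,190,130,97,6,'pics/s4.png');crop(b,290,210,100,75,8,'pics/t4.png')"
```

```text
t 4.52 pos [423.8 -87.2   7.9] rot [-3.139e+00  2.000e-03 -1.700e-02] F [-0.5  0.   0.7] op 0.6
shift cm [-0.53 -8.71  0.11] twist -0.002
```

View pics/s4.png

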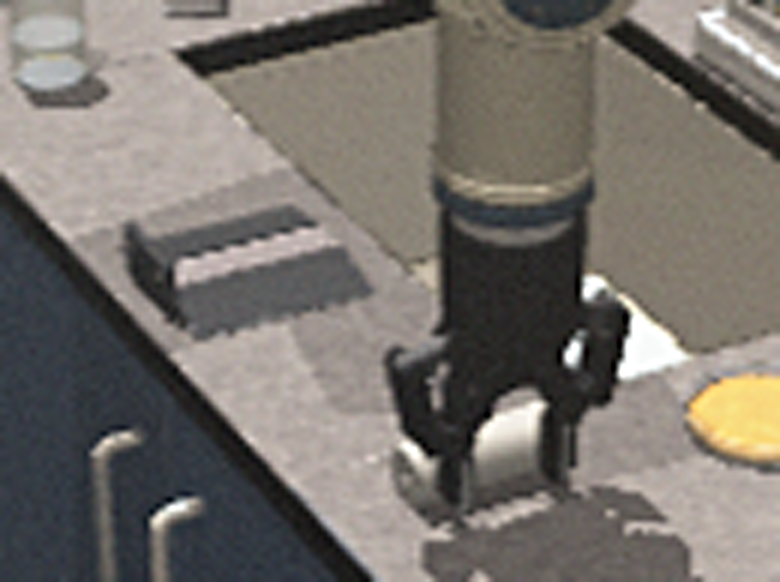

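View pics/t4.png

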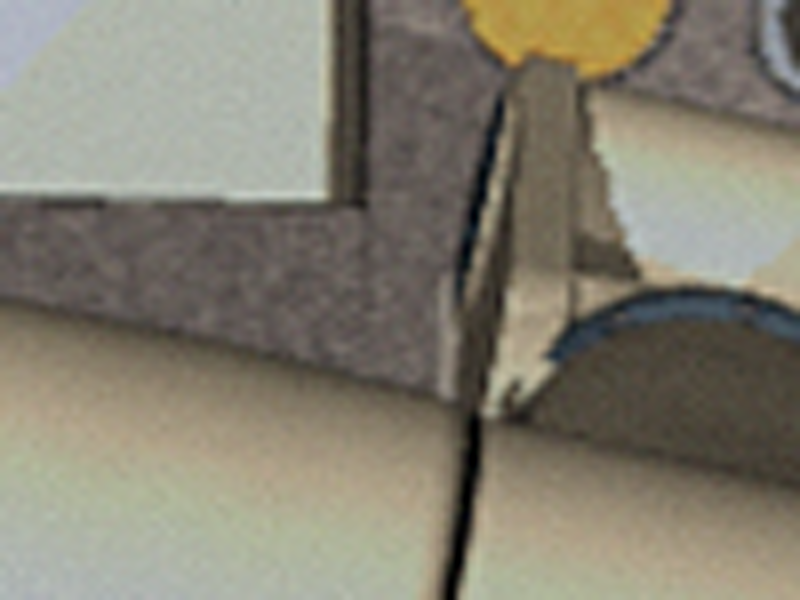

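arm_command(plan=[{"translation": [0,-0.6,0],"twist": 0,"gripper": 0.6},{"translation": [0,-1.2,0],"twist": 0,"gripper": 0.6},{"translation": [0,-1.8,0],"twist": 0,"gripper": 0.6},{"translation": [0,-2.4,0],"twist": 0,"gripper": 0.6},{"translation": [0,-3.0,0],"twist": 0,"gripper": 0.6}])

```text
clock: 5.03
eef_pos: [424.1, -56.4, 8.0]
tcp_rot: [-3.139, 0.003, -0.016]
contact_force: [0.2, -0.1, 0.9]
opening: 0.6
```

arm_command(plan=[{"translation": [0,-0.6,0],"twist": 0,"gripper": 0.6},{"translation": [0,-1.2,0],"twist": 0,"gripper": 0.6},{"translation": [0,-1.8,0],"twist": 0,"gripper": 0.6},{"translation": [0,-2.4,0],"twist": 0,"gripper": 0.6},{"translation": [0,-3.0,0],"twist": 0,"gripper": 0.6}])

```text
clock: 5.45
eef_pos: [424.6, -25.8, 8.0]
tcp_rot: [-3.139, 0.003, -0.016]
contact_force: [-1.1, -0.5, 0.4]
opening: 0.596
```

arm_command(plan=[{"translation": [0,-0.6,0],"twist": 0,"gripper": 0.6},{"translation": [0,-1.2,0],"twist": 0,"gripper": 0.6},{"translation": [0,-1.8,0],"twist": 0,"gripper": 0.6},{"translation": [0,-2.4,0],"twist": 0,"gripper": 0.6},{"translation": [0,-3.0,0],"twist": 0,"gripper": 0.6}])

```text
clock: 5.87
eef_pos: [425.1, 4.9, 8.1]
tcp_rot: [-3.139, 0.003, -0.016]
contact_force: [-0.8, -0.3, -1.5]
opening: 0.603
```

arm_command(plan=[{"translation": [0,-0.6,0],"twist": 0,"gripper": 0.6},{"translation": [0,-1.2,0],"twist": 0,"gripper": 0.6},{"translation": [0,-1.8,0],"twist": 0,"gripper": 0.6},{"translation": [0,-2.4,0],"twist": 0,"gripper": 0.6},{"translation": [0,-3.0,0],"twist": 0,"gripper": 0.6}])

```text
clock: 6.28
eef_pos: [425.6, 35.5, 8.2]
tcp_rot: [-3.139, 0.002, -0.016]
contact_force: [-0.6, -0.5, -0.0]
opening: 0.597
```

arm_command(plan=[{"translation": [0,-0.6,0],"twist": 0,"gripper": 0.6},{"translation": [0,-1.2,0],"twist": 0,"gripper": 0.6},{"translation": [0,-1.8,0],"twist": 0,"gripper": 0.6},{"translation": [0,-2.4,0],"twist": 0,"gripper": 0.6},{"translation": [0,-3.0,0],"twist": 0,"gripper": 0.6}])

```text
clock: 6.7
eef_pos: [426.0, 66.1, 8.3]
tcp_rot: [-3.139, 0.003, -0.016]
contact_force: [0.3, -1.2, -0.5]
opening: 0.601
```

```bash
python3 -c "
from h import *
go([420,100,7],-0.015)
a=grab_frame('side');b=grab_frame('top')
crop(a,240,190,100,75,8,'pics/s5.png');crop(b,235,220,100,75,8,'pics/t5.png')"
```

```text
t 6.7 pos [426.   66.1   8.3] rot [-3.139e+00  3.000e-03 -1.600e-02] F [ 0.3 -1.2 -0.5] op 0.6
shift cm [-0.66 -3.38  0.14] twist -0.001
```

View pics/s5.png

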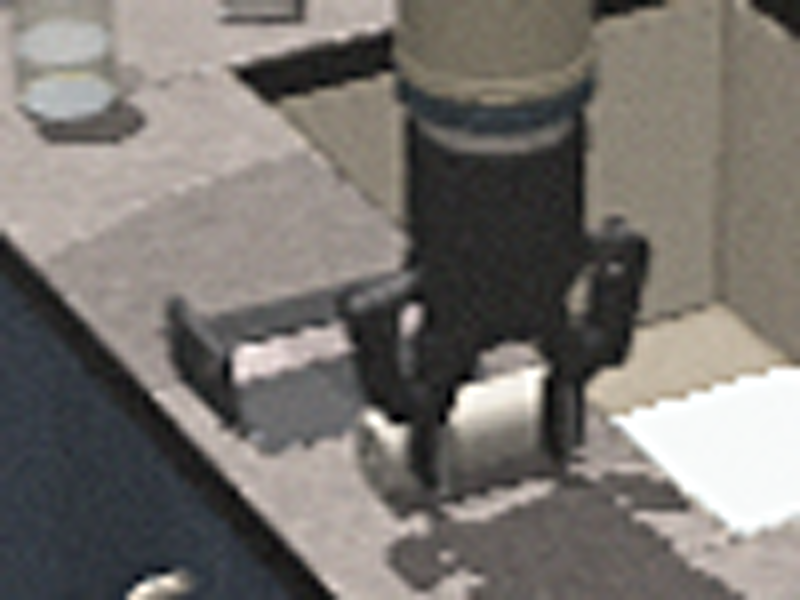

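View pics/t5.png

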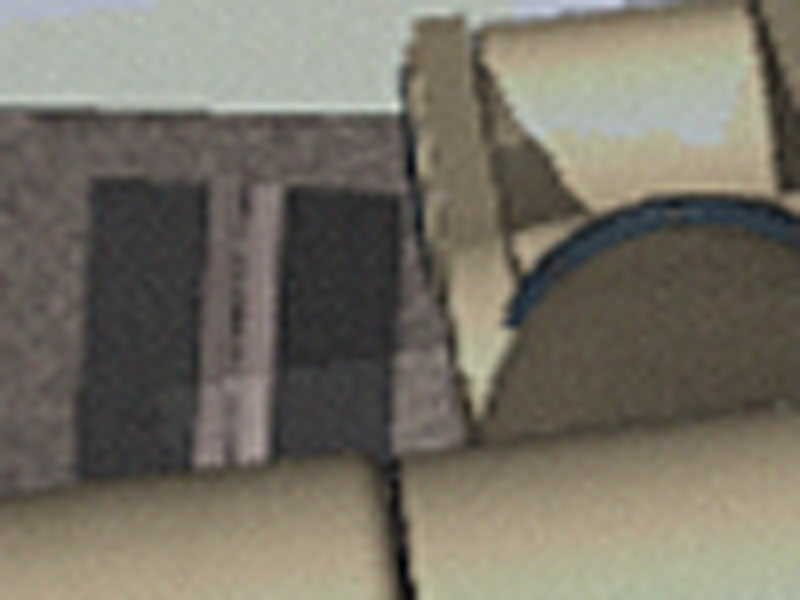

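```bash
python3 -c "
from h import *
print(w2p('side',[[378,95,18],[375,95,18],[380,100,18],[380,95,0],[375,95,36]]).round(1))
print(p2w('side',[(240+382/8,190+460/8)],18).round(1))
print(((w2p('side',[[378,95,18],[375,95,18],[380,100,18],[380,95,0],[375,95,36]])-[240,190])*8).round(0))"
```

```text
[[285.3 247.2]
 [284.6 247.5]
 [285.2 246.4]
 [286.  251.5]
 [284.4 243. ]]
[[384.4  89.4  18. ]]
[[363. 458.]
 [356. 460.]
 [362. 451.]
 [368. 492.]
 [355. 424.]]
```

arm_command(plan=[{"translation": [0,-0.6,0],"twist": 0,"gripper": 0.6},{"translation": [0,-1.2,0],"twist": 0,"gripper": 0.6},{"translation": [0,-1.8,0],"twist": 0,"gripper": 0.6},{"translation": [0,-2.4,0],"twist": 0,"gripper": 0.6},{"translation": [0,-3.0,0],"twist": 0,"gripper": 0.6}])

```text
clock: 7.22
eef_pos: [426.6, 96.8, 8.4]
tcp_rot: [-3.139, 0.002, -0.015]
contact_force: [1.2, -0.8, -0.6]
opening: 0.599
```

arm_command(plan=[{"translation": [0,-0.4,-0.05],"twist": 0,"gripper": 0.6},{"translation": [0,-0.8,-0.1],"twist": 0,"gripper": 0.6},{"translation": [0,-1.2,-0.2],"twist": 0,"gripper": 0.6},{"translation": [0,-1.6,-0.3],"twist": 0,"gripper": 0.6},{"translation": [0,-2.0,-0.4],"twist": 0,"gripper": 0.6}])

```text
clock: 7.63
eef_pos: [426.8, 117.0, 12.6]
tcp_rot: [-3.139, 0.003, -0.015]
contact_force: [-0.5, -2.8, 2.3]
opening: 0.602
```

arm_command(plan=[{"translation": [0,-0.4,-0.1],"twist": 0,"gripper": 0.6},{"translation": [0,-0.8,-0.2],"twist": 0,"gripper": 0.6},{"translation": [0,-1.2,-0.3],"twist": 0,"gripper": 0.6},{"translation": [0,-1.6,-0.4],"twist": 0,"gripper": 0.6},{"translation": [0,-2.0,-0.5],"twist": 0,"gripper": 0.6}])

```text
clock: 8.05
eef_pos: [427.1, 137.4, 17.8]
tcp_rot: [-3.139, 0.002, -0.015]
contact_force: [0.1, -1.9, 1.6]
opening: 0.602
```

```bash
python3 -c "
from h import *
go([420,160,17],-0.015)
a=grab_frame('side');b=grab_frame('top')
crop(a,235,180,100,75,8,'pics/s6.png');crop(b,235,220,100,75,8,'pics/t6.png')"
```

```text
t 8.05 pos [427.1 137.4  17.8] rot [-3.139e+00  2.000e-03 -1.500e-02] F [ 0.1 -1.9  1.6] op 0.6
shift cm [-0.75 -2.25  0.09] twist 0.0
```

View pics/s6.png

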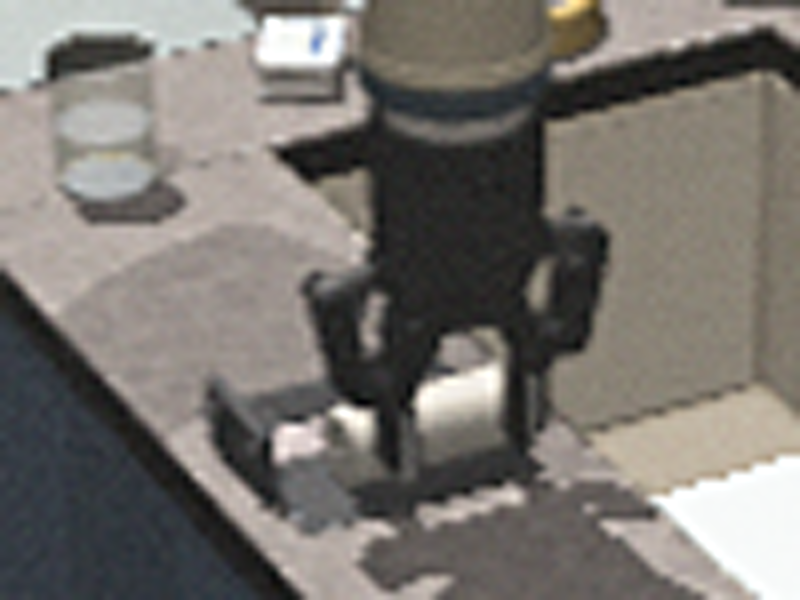

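View pics/t6.png

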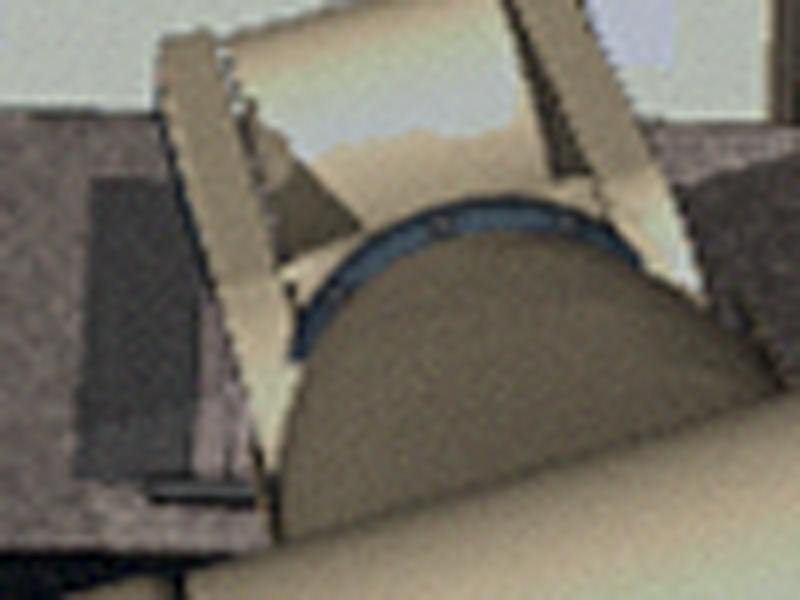

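arm_command(plan=[{"translation": [0,-0.3,-0.06],"twist": 0,"gripper": 0.6},{"translation": [0,-0.6,-0.12],"twist": 0,"gripper": 0.6},{"translation": [0,-0.9,-0.2],"twist": 0,"gripper": 0.6},{"translation": [0,-1.2,-0.25],"twist": 0,"gripper": 0.6},{"translation": [0,-1.5,-0.3],"twist": 0,"gripper": 0.6}])

```text
clock: 8.57
eef_pos: [427.7, 153.0, 20.9]
tcp_rot: [-3.138, 0.002, -0.015]
contact_force: [-0.4, -2.0, 1.6]
opening: 0.602
```

arm_command(plan=[{"translation": [0,-0.25,-0.05],"twist": 0,"gripper": 0.6},{"translation": [0,-0.5,-0.1],"twist": 0,"gripper": 0.6},{"translation": [0,-0.75,-0.1],"twist": 0,"gripper": 0.6},{"translation": [0,-1.0,-0.1],"twist": 0,"gripper": 0.6},{"translation": [0,-1.2,-0.1],"twist": 0,"gripper": 0.6}])

```text
clock: 8.98
eef_pos: [427.9, 165.4, 22.0]
tcp_rot: [-3.138, 0.002, -0.015]
contact_force: [-0.0, -0.3, -0.2]
opening: 0.599
```

```bash
python3 -c "
from h import *
go([420,160,17],-0.015)
a=grab_frame('side')
crop(a,235,180,100,75,8,'pics/s7.png')"
```

```text
t 8.98 pos [427.9 165.4  22. ] rot [-3.138e+00  2.000e-03 -1.500e-02] F [-0.  -0.3 -0.2] op 0.6
shift cm [-0.78  0.55  0.49] twist 0.0
```

View pics/s7.png

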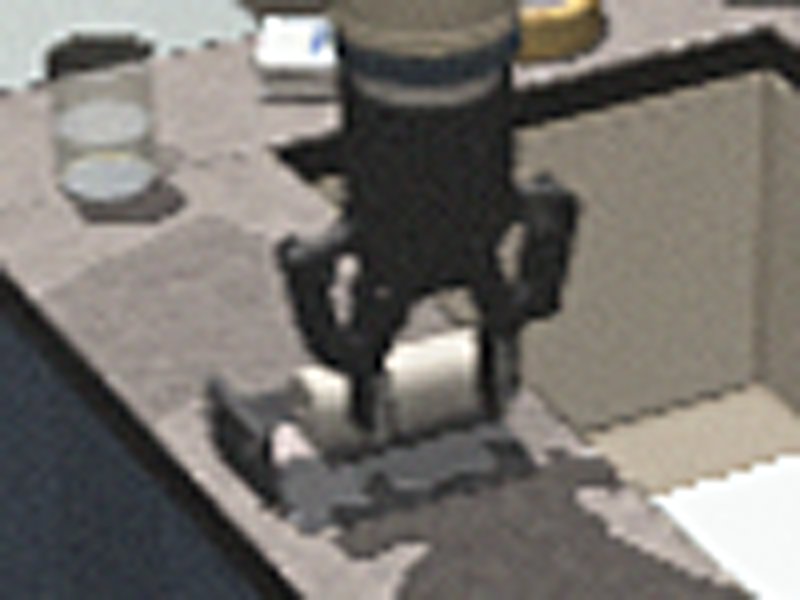

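arm_command(plan=[{"translation": [0,0.8,0],"twist": 0,"gripper": 0.6},{"translation": [0,1.8,0],"twist": 0,"gripper": 0.6},{"translation": [0,3,-1],"twist": 0,"gripper": 0.4},{"translation": [0,4,-4],"twist": 0,"gripper": 0.2},{"translation": [0,5,-7],"twist": 0,"gripper": 0.0}])

```text
clock: 9.45
eef_pos: [425.7, 113.5, 91.5]
tcp_rot: [-3.139, 0.005, -0.015]
contact_force: [1.0, 0.6, -0.4]
opening: 0.181
```

```bash
python3 -c "
from h import *
go([505,203,90],-0.02)
a=grab_frame('side');b=grab_frame('top')
crop(a,235,180,100,75,8,'pics/s8.png');crop(b,235,220,100,75,8,'pics/t8.png')"
```

```text
t 9.45 pos [425.7 113.5  91.5] rot [-3.139  0.005 -0.015] F [ 1.   0.6 -0.4] op 0.18
shift cm [ 7.8  -9.06  0.13] twist 0.005
```

View pics/s8.png

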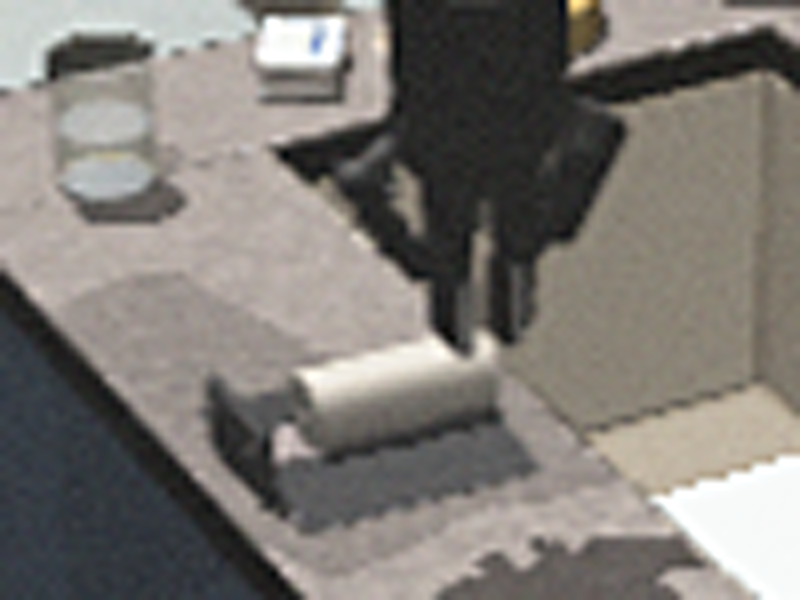

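View pics/t8.png

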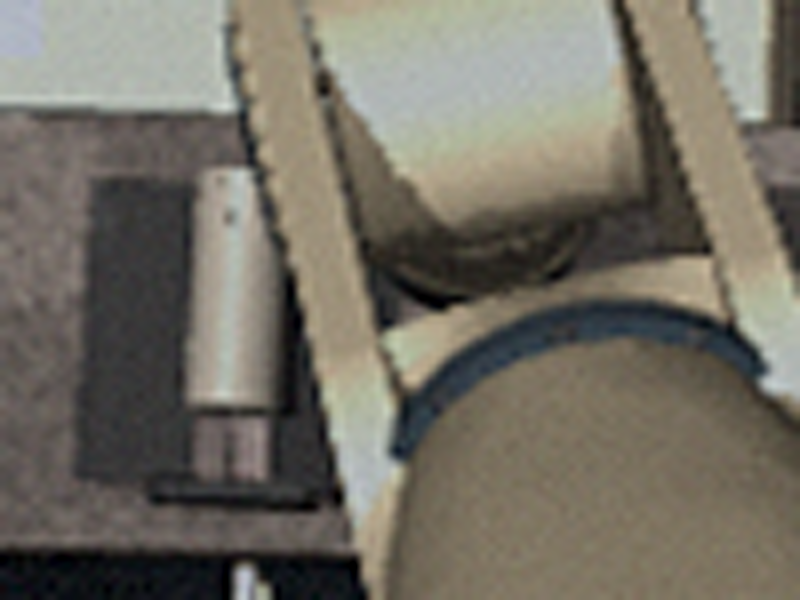

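```bash
python3 -c "
from h import *
f=lambda x0,y0,L:[(x0+(a+.5)/8-.5,y0+(b+.5)/8-.5) for a,b in L]
print(p2w('top',f(235,220,[(238,168),(228,405)]),42).round(1))
print(p2w('top',f(235,220,[(150,487),(318,497)]),36).round(1))
"
```

```text
[[471.5 202.2  42. ]
 [382.7 203.4  42. ]]
[[352.4 231.6  36. ]
 [349.7 169.6  36. ]]
```

arm_command(plan=[{"translation": [2.5,-1.5,0],"twist": -0.12,"gripper": 0},{"translation": [5,-3.5,0],"twist": -0.24,"gripper": 0},{"translation": [7.8,-5.5,0],"twist": -0.36,"gripper": 0},{"translation": [7.8,-7.5,0],"twist": -0.48,"gripper": 0},{"translation": [7.8,-9.0,0],"twist": -0.6,"gripper": 0}])

```text
clock: 9.97
eef_pos: [510.2, 203.2, 95.1]
tcp_rot: [-3.14, -0.006, 0.589]
contact_force: [-0.5, -0.2, -0.9]
opening: 0.0
```

arm_command(plan=[{"translation": [0,0,0],"twist": -0.12,"gripper": 0},{"translation": [0,0,0],"twist": -0.24,"gripper": 0},{"translation": [0,0,0],"twist": -0.36,"gripper": 0},{"translation": [0,0,0],"twist": -0.48,"gripper": 0},{"translation": [0,0,0],"twist": -0.6,"gripper": 0}])

```text
clock: 10.38
eef_pos: [509.6, 202.3, 94.2]
tcp_rot: [3.14, -0.005, 1.195]
contact_force: [0.5, -0.1, -0.1]
opening: 0.0
```

```bash
python3 -c "
from h import *
go([500,202,60],1.55)"
```

```text
t 10.38 pos [509.6 202.3  94.2] rot [ 3.14  -0.005  1.195] F [ 0.5 -0.1 -0.1] op 0.0
shift cm [-0.4  -0.89  3.42] twist -0.355
```

arm_command(plan=[{"translation": [-0.2,-0.4,0.5],"twist": -0.12,"gripper": 0},{"translation": [-0.4,-0.9,1],"twist": -0.24,"gripper": 0},{"translation": [-0.4,-0.9,2],"twist": -0.35,"gripper": 0},{"translation": [-0.4,-0.9,3.4],"twist": -0.35,"gripper": 0},{"translation": [-0.4,-0.9,3.4],"twist": -0.35,"gripper": 0}])

```text
clock: 10.8
eef_pos: [498.1, 200.6, 57.6]
tcp_rot: [-3.141, -0.003, 1.544]
contact_force: [-0.5, -1.0, 0.0]
opening: -0.002
```

```bash
python3 -c "
from h import *
go([498,202,17],1.55)"
```

```text
t 10.8 pos [498.1 200.6  57.6] rot [-3.141e+00 -3.000e-03  1.544e+00] F [-0.5 -1.   0. ] op -0.0
shift cm [ 0.13 -0.01  4.06] twist -0.006
```

arm_command(plan=[{"translation": [0.1,0,1],"twist": 0,"gripper": 0},{"translation": [0.1,0,2],"twist": 0,"gripper": 0},{"translation": [0.1,0,3],"twist": 0,"gripper": 0},{"translation": [0.1,0,4],"twist": 0,"gripper": 0},{"translation": [0.1,0,4],"twist": 0,"gripper": 0}])

```text
clock: 11.22
eef_pos: [496.8, 201.1, 15.5]
tcp_rot: [-3.138, -0.001, 1.544]
contact_force: [-0.6, -0.8, 0.2]
opening: -0.001
```

```bash
python3 -c "
from h import *
go([484,202,17],1.55)
a=grab_frame('side')
crop(a,235,180,100,75,8,'pics/s9.png')"
```

```text
t 11.22 pos [496.8 201.1  15.5] rot [-3.138e+00 -1.000e-03  1.544e+00] F [-0.6 -0.8  0.2] op -0.0
shift cm [ 0.05 -1.28 -0.15] twist -0.006
```

View pics/s9.png

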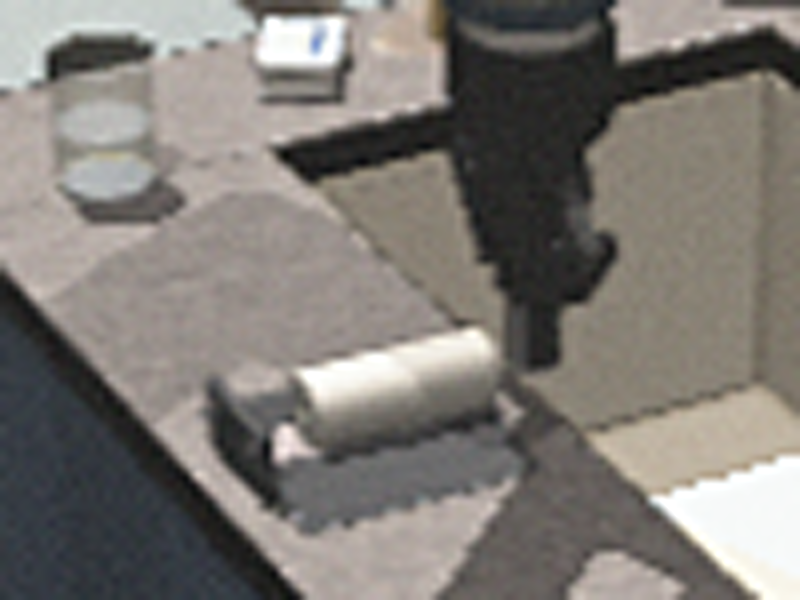

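arm_command(plan=[{"translation": [0.1,-0.3,0],"twist": 0,"gripper": 0},{"translation": [0.1,-0.6,0],"twist": 0,"gripper": 0},{"translation": [0.1,-0.9,0],"twist": 0,"gripper": 0},{"translation": [0.1,-1.1,0],"twist": 0,"gripper": 0},{"translation": [0.1,-1.3,0],"twist": 0,"gripper": 0}])

```text
clock: 11.68
eef_pos: [484.1, 202.8, 16.8]
tcp_rot: [-3.139, -0.002, 1.544]
contact_force: [-0.4, 0.3, 0.8]
opening: -0.003
```

arm_command(plan=[{"translation": [0,-0.2,0],"twist": 0,"gripper": 0},{"translation": [0,-0.4,0],"twist": 0,"gripper": 0},{"translation": [0,-0.6,0],"twist": 0,"gripper": 0},{"translation": [0,-0.8,0],"twist": 0,"gripper": 0},{"translation": [0,-1.0,0],"twist": 0,"gripper": 0}])

```text
clock: 12.1
eef_pos: [474.4, 203.2, 17.0]
tcp_rot: [-3.14, -0.002, 1.544]
contact_force: [1.4, 0.2, 1.5]
opening: -0.002
```

arm_command(plan=[{"translation": [0,-0.2,0],"twist": 0,"gripper": 0},{"translation": [0,-0.4,0],"twist": 0,"gripper": 0},{"translation": [0,-0.6,0],"twist": 0,"gripper": 0},{"translation": [0,-0.7,0],"twist": 0,"gripper": 0},{"translation": [0,-0.8,0],"twist": 0,"gripper": 0}])

```text
clock: 12.52
eef_pos: [466.2, 203.4, 17.0]
tcp_rot: [-3.14, -0.002, 1.544]
contact_force: [1.0, 0.5, -0.3]
opening: 0.004
```

```bash
python3 -c "
from h import *
go([459,202,17],1.55)
a=grab_frame('side');b=grab_frame('top')
crop(a,235,180,100,75,8,'pics/s10.png');crop(b,235,220,100,75,8,'pics/t10.png')"
```

```text
t 12.52 pos [466.2 203.4  17. ] rot [-3.140e+00 -2.000e-03  1.544e+00] F [ 1.   0.5 -0.3] op 0.0
shift cm [-0.16 -0.71 -0.  ] twist -0.006
```

View pics/s10.png

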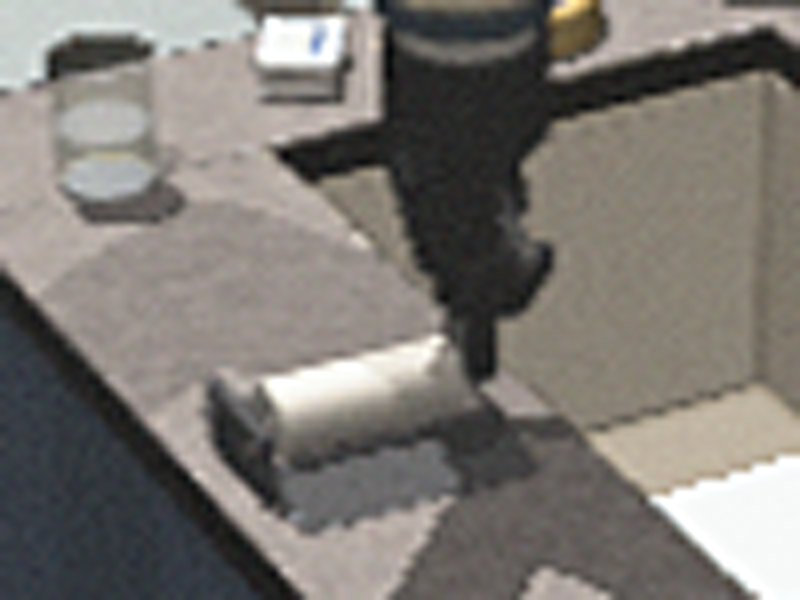

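View pics/t10.png

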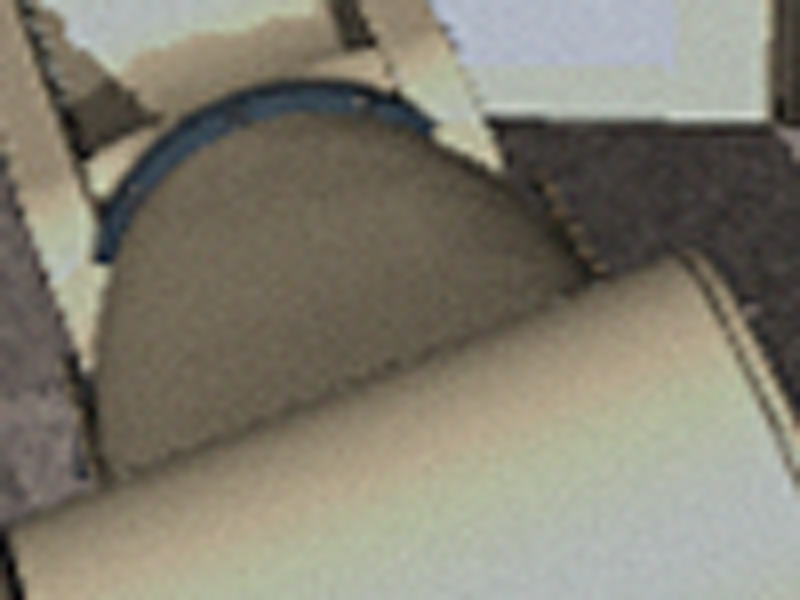

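arm_command(plan=[{"translation": [0,-0.1,0],"twist": 0,"gripper": 0},{"translation": [0,-0.2,0],"twist": 0,"gripper": 0},{"translation": [0,-0.3,0],"twist": 0,"gripper": 0},{"translation": [0,-0.4,0],"twist": 0,"gripper": 0},{"translation": [0,-0.4,0],"twist": 0,"gripper": 0}])

```text
clock: 13.03
eef_pos: [461.8, 203.5, 17.0]
tcp_rot: [-3.139, -0.002, 1.544]
contact_force: [1.8, 0.5, 0.1]
opening: -0.003
```

arm_command(plan=[{"translation": [0,-0.05,0],"twist": 0,"gripper": 0},{"translation": [0,-0.1,0],"twist": 0,"gripper": 0},{"translation": [0,-0.15,0],"twist": 0,"gripper": 0},{"translation": [0,-0.15,0],"twist": 0,"gripper": 0},{"translation": [0,-0.15,0],"twist": 0,"gripper": 0}])

```text
clock: 13.45
eef_pos: [460.2, 203.5, 16.9]
tcp_rot: [-3.139, -0.002, 1.544]
contact_force: [1.3, 0.5, 0.1]
opening: -0.002
```

arm_command(plan=[{"translation": [0,-0.05,0],"twist": 0,"gripper": 0},{"translation": [0,-0.1,0],"twist": 0,"gripper": 0},{"translation": [0,-0.1,0],"twist": 0,"gripper": 0},{"translation": [0,-0.1,0],"twist": 0,"gripper": 0},{"translation": [0,-0.1,0],"twist": 0,"gripper": 0}])

```text
clock: 13.87
eef_pos: [459.1, 203.5, 16.9]
tcp_rot: [-3.139, -0.002, 1.544]
contact_force: [1.6, -0.1, 1.1]
opening: 0.003
```

```bash
python3 -c "
from h import *
go([457,202,17],1.55)
a=grab_frame('side')
crop(a,250,210,50,37,16,'pics/s11.png')"
```

```text
t 13.87 pos [459.1 203.5  16.9] rot [-3.139e+00 -2.000e-03  1.544e+00] F [ 1.6 -0.1  1.1] op 0.0
shift cm [-0.16 -0.21 -0.01] twist -0.006
```

View pics/s11.png

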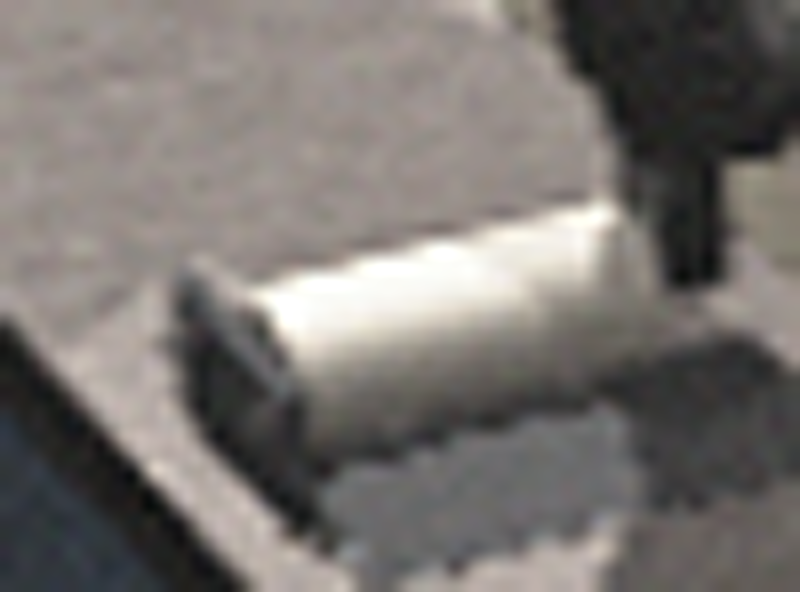

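Nearly touching; the force is still only sliding friction. Continue in half-millimetre rows.

arm_command(plan=[{"translation": [0,-0.05,0],"twist": 0,"gripper": 0},{"translation": [0,-0.1,0],"twist": 0,"gripper": 0},{"translation": [0,-0.1,0],"twist": 0,"gripper": 0},{"translation": [0,-0.1,0],"twist": 0,"gripper": 0},{"translation": [0,-0.1,0],"twist": 0,"gripper": 0}])

```text
clock: 14.33
eef_pos: [458.0, 203.6, 16.9]
tcp_rot: [-3.139, -0.002, 1.544]
contact_force: [0.9, 0.5, -0.1]
opening: 0.0
```

arm_command(plan=[{"translation": [0,-0.05,0],"twist": 0,"gripper": 0},{"translation": [0,-0.07,0],"twist": 0,"gripper": 0},{"translation": [0,-0.07,0],"twist": 0,"gripper": 0},{"translation": [0,-0.07,0],"twist": 0,"gripper": 0},{"translation": [0,-0.07,0],"twist": 0,"gripper": 0}])

```text
clock: 14.75
eef_pos: [457.3, 203.6, 16.9]
tcp_rot: [-3.139, -0.002, 1.544]
contact_force: [0.5, 1.0, 0.6]
opening: 0.0
```

arm_command(plan=[{"translation": [0,-0.05,0],"twist": 0,"gripper": 0},{"translation": [0,-0.07,0],"twist": 0,"gripper": 0},{"translation": [0,-0.07,0],"twist": 0,"gripper": 0},{"translation": [0,-0.07,0],"twist": 0,"gripper": 0},{"translation": [0,-0.07,0],"twist": 0,"gripper": 0}])

```text
clock: 15.17
eef_pos: [456.8, 203.6, 16.9]
tcp_rot: [-3.139, -0.002, 1.544]
contact_force: [2.2, -0.3, -0.4]
opening: -0.001
```

arm_command(plan=[{"translation": [0,-0.05,0],"twist": 0,"gripper": 0},{"translation": [0,-0.07,0],"twist": 0,"gripper": 0},{"translation": [0,-0.07,0],"twist": 0,"gripper": 0},{"translation": [0,-0.07,0],"twist": 0,"gripper": 0},{"translation": [0,-0.07,0],"twist": 0,"gripper": 0}])

```text
clock: 15.58
eef_pos: [456.8, 203.8, 17.1]
tcp_rot: [-3.14, -0.003, 1.544]
contact_force: [4.3, -0.1, -1.4]
opening: 0.0
```

```bash
python3 -c "
from h import *
go([457,202,17],1.55)
a=grab_frame('side')
crop(a,250,210,50,37,16,'pics/s12.png')"
```

```text
t 15.58 pos [456.8 203.8  17.1] rot [-3.140e+00 -3.000e-03  1.544e+00] F [ 4.3 -0.1 -1.4] op 0.0
shift cm [-0.18  0.02  0.01] twist -0.006
```

View pics/s12.png

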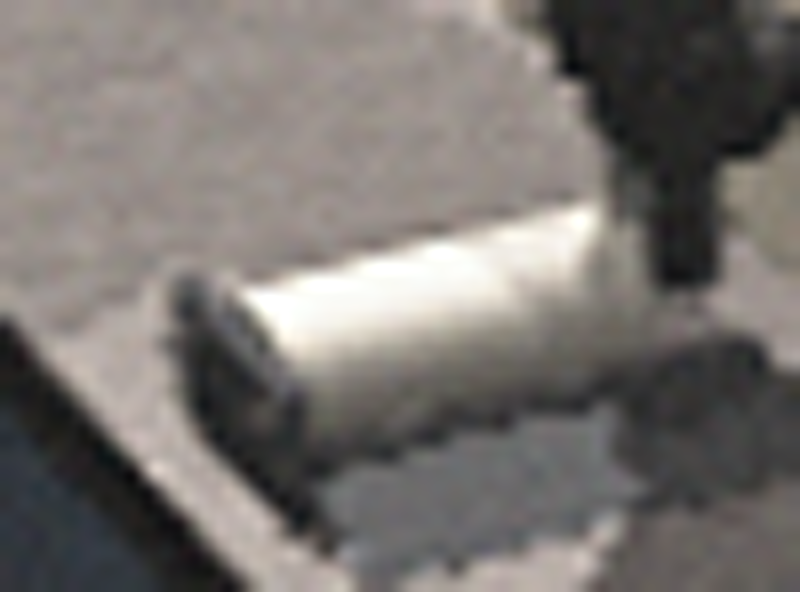

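The tool stalled at x 456.8 and the force rose to 4.3 N, so the bar is against the stop. I'll back straight off, then rise.

arm_command(plan=[{"translation": [0,0.2,0],"twist": 0,"gripper": 0},{"translation": [0,0.6,0],"twist": 0,"gripper": 0},{"translation": [0,1.5,0],"twist": 0,"gripper": 0},{"translation": [0,2.5,0],"twist": 0,"gripper": 0},{"translation": [0,3.5,0],"twist": 0,"gripper": 0}])

```text
clock: 16.05
eef_pos: [492.8, 202.9, 17.0]
tcp_rot: [-3.14, -0.002, 1.545]
contact_force: [0.9, -0.0, -0.9]
opening: 0.004
```

arm_command(plan=[{"translation": [0,0,-3],"twist": 0,"gripper": 0},{"translation": [0,0,-6],"twist": 0,"gripper": 0},{"translation": [0,0,-9],"twist": 0,"gripper": 0},{"translation": [0,0,-12],"twist": 0,"gripper": 0},{"translation": [0,0,-15],"twist": 0,"gripper": 0}])

```text
clock: 16.47
eef_pos: [493.6, 202.3, 168.6]
tcp_rot: [-3.14, -0.002, 1.544]
contact_force: [0.1, 0.4, -0.4]
opening: 0.001
```

arm_command(plan=[{"translation": [-4,0,0],"twist": 0,"gripper": 0},{"translation": [-8,0,0],"twist": 0,"gripper": 0},{"translation": [-12,0,0],"twist": 0,"gripper": 0},{"translation": [-16,0,0],"twist": 0,"gripper": 0},{"translation": [-20,0,0],"twist": 0,"gripper": 0}])

```text
clock: 16.88
eef_pos: [488.8, 0.4, 168.6]
tcp_rot: [-3.141, -0.003, 1.545]
contact_force: [-0.3, 0.7, 0.3]
opening: -0.0
```

```bash
python3 -c "
from h import *
go([457,202,17],1.55)
a=grab_frame('side');b=grab_frame('top')
cv2.imwrite('pics/top13.png',b)
crop(a,250,210,50,37,16,'pics/s13.png');crop(b,235,225,100,75,8,'pics/t13.png')"
```

```text
t 16.88 pos [4.888e+02 4.000e-01 1.686e+02] rot [-3.141e+00 -3.000e-03  1.545e+00] F [-0.3  0.7  0.3] op -0.0
shift cm [20.03 -3.7  15.21] twist -0.005
```

View pics/s13.png

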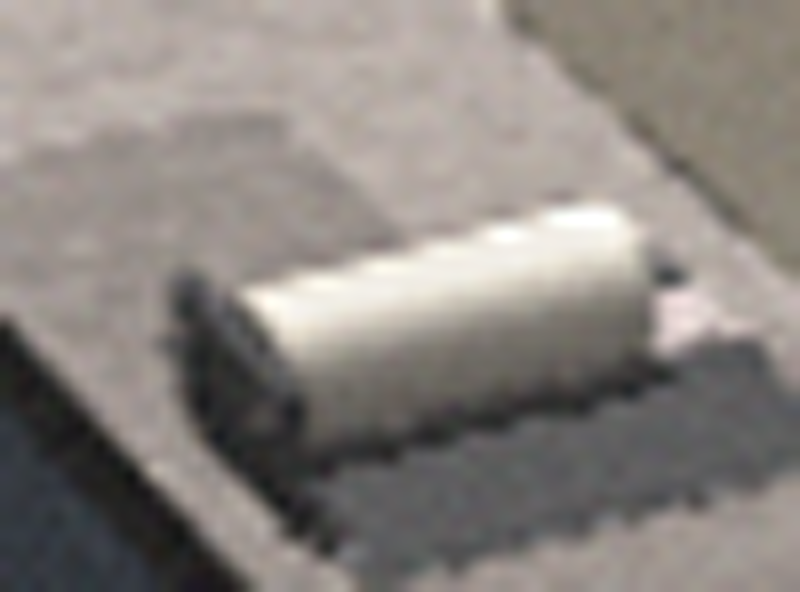

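View pics/t13.png

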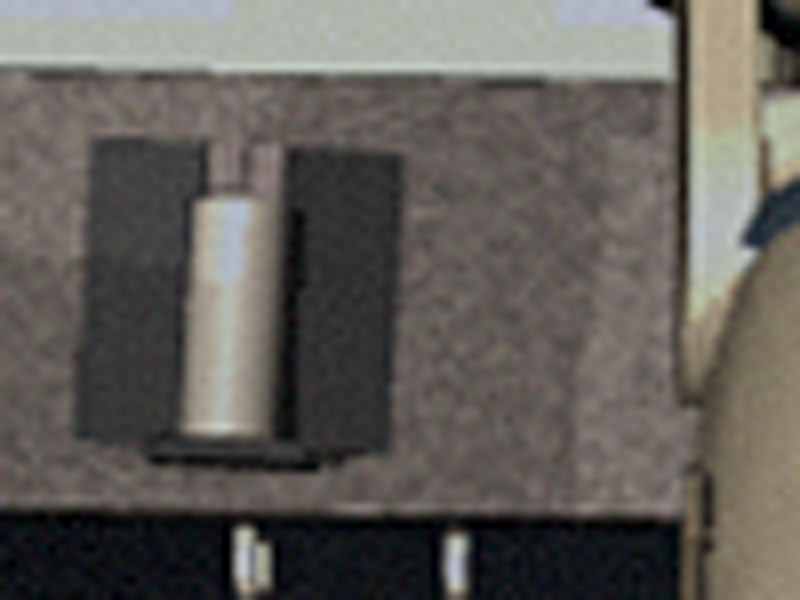

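View pics/top13.png

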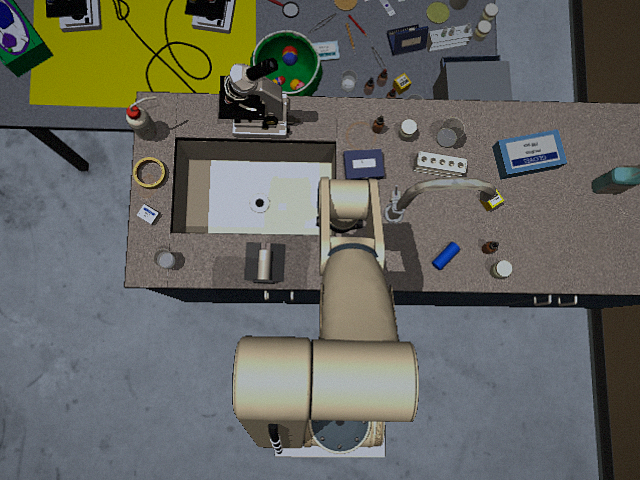

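The bar lies in the groove with its near end at the stop plate (close top crop, row ~437), and everything else in the full top picture is where it was. I'll hand in.

```bash
python3 -c "
from h import *
print(np.abs(sense()['qvel']).max()); print(job.sign_off())"
```

```text
0.09165845687166005
the job is handed in; nothing more can be done
None
```

The aluminium bar is in the V-block groove with its end against the stop, and I handed the job in at about 17 s. I rolled it along the bench and up the ramp with two spread fingertips. Then I pushed its far end along the groove with the fingers shut; it was never lifted or squeezed.

- **Against the stop:** the tool stalled at x = 456.8 mm as the force rose from about 1.5 N to 4.3 N. In both pictures taken after the arm backed off, no gap shows between bar and stop.
- **Everything else:** the blue look-alike and the other things show at the same pixels in the top picture as at the start.
- **Not checked:** I took no picture after the hand-in. At that moment the arm was clear of everything but still had a small residual joint speed of about 0.09 rad/s.

No check failed. The one mismatch was that the stop came about 2 mm beyond where I had estimated it, which is within the camera calibration.

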